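# Open the spray booth's window to the mark and start its fan

## Task

Ready the spray booth: with the fingertips, push its window up from beneath the orange lip until the red pointer on the window stands level with the yellow marker on the left jamb (anywhere within the yellow band), and leave it there. Then press the green button at the booth's foot fully in with a fingertip and let it go, to start the fan. Do not grip the lip, and do not disturb the things lying round the booth.

Things in the scene. Friction and masses are not known exactly. Their poses are not given: they have to be found in the camera images.
- booth: White table-top spray booth, fixed, 0.32 m wide, 0.49 m high. Origin on the table below the middle of the closed window's lower edge; x into the booth, y to the left as seen by the robot, z up. The front leans back: the window slides along (0.5, 0, 0.866) of this frame. Below the closed window a fixed apron, face at x = -0.002; free space before it above the floor plate (top z = 0.018, x > -0.02).
- sash (a joint): The booth's window: travel up its slope in m, 0 = closed, 0.17 = top stop. It is balanced by the counterweight on the right jamb and stays where it is left; about 3 N along the slope (plus 25 N per m/s) moves it.
- lip_edge (a point): On the window: middle of the lower front edge of its orange lip, a plate 160 mm wide (along booth y), 12 mm thick, standing 41 mm out square from the leaning window, so it rises toward the user by 30 degrees: its root is 35 mm farther in and 20 mm lower than this edge. Axes: z up the slope, x square to the window, into the booth.
- pointer (a point): Tip of the small red pointer on the window's left edge, level with the underside of the lip; it travels with the window, beside the left jamb. Axes as lip_edge.
- mark (a point): Where the pointer's tip is when it stands exactly at the middle of the yellow marker, which is clamped to the left jamb (band 20 mm tall along the slope, centred here; it differs from run to run). z up the slope; the window must travel by the pointer's distance below this point, measured along this z.
- fan (a joint): Green push button on top of the grey switch pod at the left of the booth's foot: starts the exhaust fan. 0 = out, 0.006 m = fully in (5 N); springs back.
- fan_top (a point): Centre of the green button's top face (28 mm across), facing straight up; the pod's top is 48 mm above the table, 75 x 70 mm. The button moves straight down.
- tape: Bystander, loose: roll of masking tape lying flat, 96 mm across, 25 mm high. Origin at the centre of its underside.
- glass: Bystander, loose: glass of rinsing water, 71 mm across, 76 mm high. Origin at the centre of its underside.
- tube_violet: Bystander, loose: paint tube with a violet cap, 36 x 129 x 23 mm, lying along its y. Origin at the centre of its underside.
- tube_brown: Bystander, loose: paint tube with a brown cap, 36 x 132 x 23 mm, lying along its y. Origin at the centre of its underside.
- eraser: Bystander, loose: eraser, 21 x 46 x 12 mm, long side along y. Origin at the centre of its underside.
- scraper: Bystander, loose: scraper with a fat pale wooden handle, 34 x 160 x 22 mm, lying along its y. Origin at the centre of its underside.

How it is judged:
By the outcome, as a careful person would: the job done as asked, in the order asked, and still so for the second after the job is handed in, with the robot touching nothing.
It also fails if it takes over 45 s, if anything falls off the work surface, if the arm or the gripper's body presses on something with over 40 N, if the wrist force passes 120 N, or if a joint passes its speed limit or range.

## Robot

A 6-joint arm with a two-finger parallel gripper is mounted at the origin on a cart in front of the work surface, level with it; the furniture and walls round the work are solid. World frame = base frame: x ahead of the robot, y to its left, z up, the work surface at z = 0. Lengths are in m, angles in degrees, forces in N, time in s.
With the tool pointing down it reaches from about 0.3 to 0.75 m from the base axis. Payload 8.5 kg.
Tool frame: the origin (TCP) lies midway between the tips of the shut fingers; the grasp point (between the pads) lies 19 mm behind it (env.hold_point_z is the distance from the TCP to the grasp point, in m); z points along the fingers, y is the line along which they close (so a half turn about z gives the same grasp; the last joint's range is limited). The gripper opens to 85 mm and grips with 20 to 120 N. Pads are 22 mm wide; open, the fingers measure 114 mm over their backs; the gripper's body (76 mm by 85 mm) begins 54 mm behind the grasp point. The pads swing forward as they close: fully open they stand 13 mm farther back than shut.
Start: joints at [60.315, 21.807, 74.336, -0, 83.858, -12.336], TCP at [0.164, 0.525, 0.231] pointing down, gripper open.
Joint ranges: [-178.18, 178.18], [-50.72, 133.34], [12.68, 142.11], [-81.47, 261.47], [9.98, 163.14], [-165.26, 165.26]. Speed limits (degrees/s): [136.94, 136.94, 180, 180, 180, 180].

## Interface

Orientations are given as a 3x3 rotation matrix whose columns are the frame's x, y, z axes.
In Python, from rig import observe, get_image, camera_info, env gives the robot as it stands.
- The arm moves only by the tool drive_tool, never from a script. Its arguments are lists of equal length, an entry for each row: "offset": the shift along the tool's x, y, z in units of 40 mm (1.0 is 40 mm), a list of three; "turn": the turn, a rotation vector about the tool's x, y, z in units of 6 degrees (1.0 is 6 degrees), a list of three; "hand": the opening, from 0 (shut) to 1 (fully open). A call has exactly 10 rows; each row shifts and turns the commanded pose from where the row before left it, along the tool's axes as they then stand; what a row does not reach is not made up. A row lasts 1/8 s, in which the tool goes at most 62.5 mm and 10.7 degrees, less where a joint would pass 70% of its speed; a pose out of reach is approached as far as the arm can. A call is refused whole if a number of a shift passes 1 or a number of a turn 1, either way. A call with a gripper value outside its range is refused whole. The fingers move at their own pace and stop on an object; "newtons" is the grip in N (left out, the last holds). Time passes only in rows, so rows that do not move let the fingers close, or fill a call up. It gives the time, the measured TCP pose, the force, the opening and the grip force at its end, in the units of the state.
- observe(): the state, without advancing time (a new reading comes with each control period).
- get_image(name): name is "side" or "top" or "wrist"; returns the picture (384x512x3 uint8, blue, green, red); there is no depth.
- camera_info(name): a dict with "fx", "fy", "cx", "cy" (pixels), "world_to_cam" (4x4, takes a point from world to camera coordinates). Camera axes: x right, y down, z forward; pixel columns grow to the right and rows downward; lengths in m; the calibration is good to about 2 mm. A picture is of the moment at which its call begins: read the wrist's pose just before it. camera_info takes no time and is no camera call; for the wrist camera it gives the pose at the moment of the call.
- env.close_job(): hands the job in; it is judged then, once.
The state is a dict: "time_s": time; "q": joint angles; "qvel": joint speeds; "joint_efforts": joint torques, N m; "position": TCP position; "tool_rot": TCP orientation; "ft_force": force on the tool from outside, world axes, zero at the start; "wrist_torque": the same for the moment, N m; "grip_width": finger opening in m; "gripper_force": force on a finger pad.
Only numpy, scipy, OpenCV 4.12 (cv2) and the standard library are available. Lean on these libraries where they do the work, as an engineer would, in place of code of your own. Each camera call takes 0.05 s, during which the arm holds its last target. There are 200 camera calls.

## Working session

There is one attempt and no reset: what is moved stays moved. The work goes in short steps, Python scripts to look and compute and a tool call to move; the robot and the scene stay as the last step left them, time stands still between calls to the robot, and variables do not carry over. Pictures are saved under pics/ and viewed, at most 10 in all, crops included, and the job is handed in when it is done.

Besides the shell and the picture viewer there is one more tool, called after ">>>" by a JSON object that holds its "name" and its "arguments". drive_tool: Moves the arm, as the interface text tells. Its arguments: {"type":"object","properties":{"offset":{"type":"array"},"turn":{"type":"array"},"hand":{"type":"array"},"newtons":{"type":"number"}},"required":["offset","turn","hand"]}

```bash
mkdir -p pics; ls
python3 - <<'E'
from rig import observe,get_image,camera_info
import cv2,numpy as np
for n in("side","top"):
    i=camera_info(n);cv2.imwrite(f"pics/{n}0.png",get_image(n));print(n,i["fx"],i["fy"],i["cx"],i["cy"],np.round(i["world_to_cam"],3).tolist())
s=observe();print(s["time_s"],s["position"],np.round(s["tool_rot"],3).tolist())
E
```

```text
pics
side 482.0667861091003 482.0667861091003 254.0119391317927 200.76915520342985 [[-0.999, 0.04, 0.001, 0.546], [0.013, 0.336, -0.942, 0.11], [-0.038, -0.941, -0.336, 1.09], [0.0, 0.0, 0.0, 1.0]]
top 393.4970900045075 393.4970900045075 257.4278859269634 192.88451489505184 [[-0.023, -0.999, -0.023, -0.01], [-0.986, 0.026, -0.164, 0.568], [0.164, 0.019, -0.986, 0.875], [0.0, 0.0, 0.0, 1.0]]
0.1 [0.16387975 0.52476029 0.23080769] [[-0.954, 0.298, -0.001], [0.298, 0.954, -0.001], [0.0, -0.001, -1.0]]
```

View pics/side0.png

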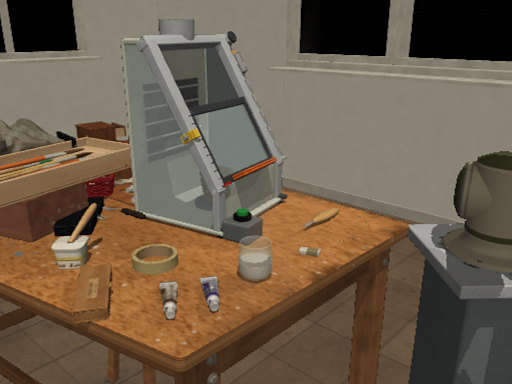

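View pics/top0.png

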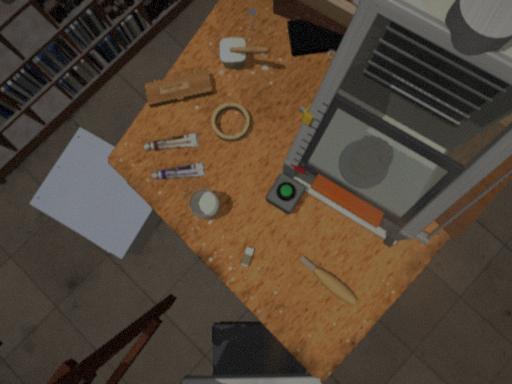

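Side: lip (250,172), red pointer (228,182), yellow marker (190,137), green button (242,213), glass (255,258). Top: lip (347,200), pointer (299,170), marker (307,117), button (287,190).

```bash
cat > h.py <<'E'
import cv2,numpy as np
from rig import camera_info
def P(n):
    i=camera_info(n);K=np.array([[i["fx"],0,i["cx"]],[0,i["fy"],i["cy"]],[0,0,1]])
    return K@np.asarray(i["world_to_cam"])[:3]
def tri(a,b,n="side",m="top"):
    X=cv2.triangulatePoints(P(n),P(m),np.float64(a).reshape(2,1),np.float64(b).reshape(2,1)).ravel();X=X[:3]/X[3]
    e=[np.round(proj(k,X)-p,1).tolist() for k,p in((n,a),(m,b))]
    return X,e
def proj(n,X):
    v=P(n)@np.append(X,1);return v[:2]/v[2]
def onz(n,p,z):
    M=P(n);A=np.c_[M[:,:2],-np.array([p[0],p[1],1])];return np.linalg.solve(A,-(M[:,2]*z+M[:,3]))[:2]
E
python3 - <<'E'
import cv2,numpy as np
from h import *
a=cv2.imread("pics/side0.png");b=cv2.imread("pics/top0.png")
c1=cv2.resize(a[120:250,170:300],(520,520),interpolation=cv2.INTER_CUBIC)
c2=cv2.resize(b[100:250,265:405],(560,600),interpolation=cv2.INTER_CUBIC)[:520]
cv2.imwrite("pics/crop1.png",c1);cv2.imwrite("pics/crop2.png",cv2.resize(b[95:245,265:440],(700,600),interpolation=cv2.INTER_CUBIC))
for n,im in(("side",a),("top",b)):
    h=cv2.cvtColor(im,cv2.COLOR_BGR2HSV)
    for c,lo,hi in(("orange",(4,170,120),(14,255,255)),("yellow",(20,170,120),(32,255,255)),("green",(50,120,40),(80,255,255)),("red",(172,150,80),(180,255,255)),("red0",(0,200,80),(3,255,255))):
        m=cv2.inRange(h,lo,hi);cs,_=cv2.findContours(m,0,1)
        for k in sorted(cs,key=cv2.contourArea)[-2:]:
            if len(k)>3:print(n,c,cv2.contourArea(k),cv2.boundingRect(k),np.round(cv2.boxPoints(cv2.minAreaRect(k)),1).tolist(),np.round(k.reshape(-1,2).mean(0),1))
E
```

```text
side orange 1726.0 (92, 210, 94, 53) [[88.19999694824219, 212.6999969482422], [175.8000030517578, 196.8000030517578], [185.3000030517578, 249.0], [97.5999984741211, 264.79998779296875]] [132.1 235.4]
side orange 1991.5 (0, 238, 78, 70) [[-15.600000381469727, 275.20001220703125], [3.5999999046325684, 230.60000610351562], [86.5999984741211, 266.3999938964844], [67.4000015258789, 311.1000061035156]] [ 38.  272.9]
side yellow 0.0 (181, 136, 1, 3) [[181.0, 138.0], [181.0, 138.0], [181.0, 136.0], [181.0, 136.0]] [181. 137.]
side yellow 74.5 (183, 129, 16, 15) [[180.0, 136.0], [195.60000610351562, 128.1999969482422], [199.1999969482422, 135.39999389648438], [183.60000610351562, 143.1999969482422]] [189.8 135.9]
side green 5.0 (40, 160, 11, 4) [[39.599998474121094, 161.5], [49.599998474121094, 158.6999969482422], [50.0, 160.10000610351562], [40.0, 163.0]] [ 45.  160.9]
side green 62.0 (236, 209, 12, 8) [[236.0, 209.0], [247.0, 209.0], [247.0, 216.0], [236.0, 216.0]] [242.  212.1]
side red 4.0 (111, 174, 3, 6) [[111.0, 174.0], [113.0, 174.0], [113.0, 179.0], [111.0, 179.0]] [111.5 176.1]
side
[... 609 characters left out ...]
 orange 1014.5 (312, 175, 70, 51) [[310.70001220703125, 186.6999969482422], [318.3999938964844, 174.10000610351562], [384.1000061035156, 213.89999389648438], [376.5, 226.5]] [346.9 200.2]
top yellow 66.0 (302, 105, 11, 19) [[300.6000061035156, 120.4000015258789], [307.1000061035156, 104.19999694824219], [315.3999938964844, 107.5999984741211], [308.8999938964844, 123.80000305175781]] [306.6 114.8]
top green 114.5 (280, 184, 13, 13) [[280.0, 184.0], [292.0, 184.0], [292.0, 196.0], [280.0, 196.0]] [285.8 190.2]
top red0 16.0 (295, 167, 10, 6) [[294.6000061035156, 167.60000610351562], [296.0, 165.39999389648438], [304.3999938964844, 170.39999389648438], [303.0, 172.60000610351562]] [299.5 169.1]
```

View pics/crop1.png

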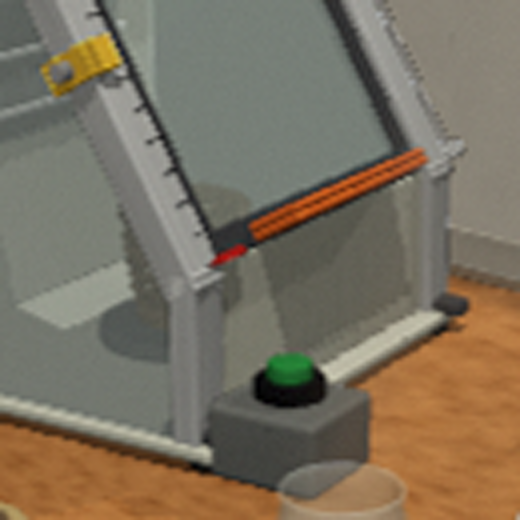

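View pics/crop2.png

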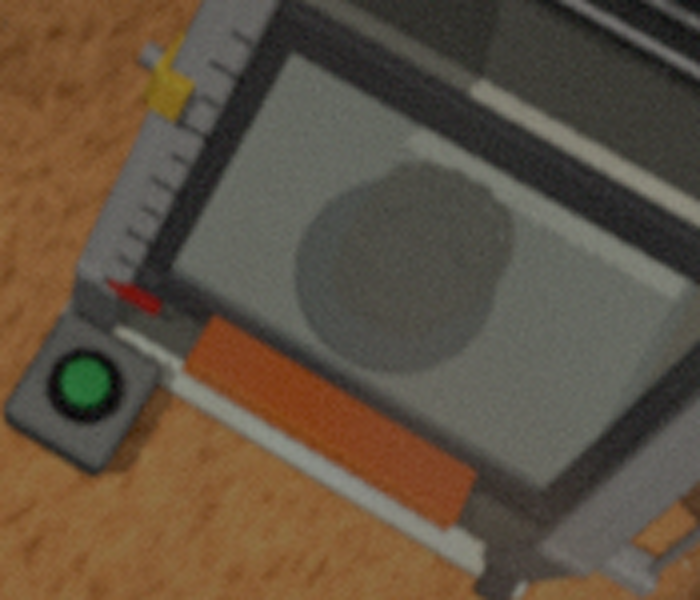

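Crop 1: lip's front upper edge runs from (250,226) to (424,149), pointer tip (213,263), band right end (105,35)-(120,65). Crop 2: lip front edge (185,368)-(443,527), pointer tip (107,284), yellow plate about (147..192, 65..125), button (85,382).

Run:
```python
from h import *
S=lambda u,v:(170+u/4-.375,120+v/4-.375)
T=lambda u,v:(265+u/4-.375,95+v/4-.375)
R=lambda x:np.round(x,4).tolist()
pts={"lipL_up":((250,226),(185,368)),"lipR_up":((424,149),(443,527)),"ptr":((213,263),(107,284)),"fan":((290,362),(85,378)),
 "yel_lowR":((120,65),(180,125)),"yel_upR":((106,35),(192,92)), "baseR":((440,316),(485,565)),"apronL":None}
D={}
for k,v in pts.items():
    if v: D[k],e=tri(S(*v[0]),T(*v[1]));print(k,R(D[k]),e)
d=D["lipL_up"]-D["lipR_up"];print("len",np.linalg.norm(d),"yaw",np.degrees(np.arctan2(-d[0],d[1])),d[2])
for n,p in (("pod1",(5,412)),("pod2",(95,474)),("pod3",(160,365)),("pod4",(68,315))):
    print(n,R(onz("top",T(*p),.048)))
print("glass",onz("top",(205,205),.07),onz("side",(255,278),0.0),"scraper",onz("top",(302,258),.01),onz("top",(355,300),.01),"eraser",onz("top",(247,257),.01))
print("fan@.06",onz("top",T(85,381),.06),onz("side",S(290,365),.06))
```

```text
lipL_up [0.5815, -0.1406, 0.1348] [[4.8, 0.8], [0.2, -8.3]]
lipR_up [0.4772, -0.2647, 0.1512] [[0.5, 0.1], [0.1, -1.0]]
ptr [0.6135, -0.1005, 0.1267] [[0.4, 0.1], [0.0, -0.6]]
fan [0.5707, -0.0899, 0.069] [[-0.1, -0.0], [-0.0, 0.2]]
yel_lowR [0.6647, -0.1301, 0.237] [[0.6, 0.2], [-0.0, -1.0]]
yel_upR [0.6733, -0.1343, 0.2539] [[0.2, 0.1], [-0.0, -0.3]]
baseR [0.4608, -0.3253, 0.0132] [[-0.3, -0.0], [-0.1, 0.6]]
len 0.1629532335010093 yaw -40.07109882293239 -0.01636496160010026
pod1 [0.5559, -0.0438]
pod2 [0.5183, -0.0949]
pod3 [0.5814, -0.1352]
pod4 [0.6127, -0.0824]
glass [0.53918341 0.09532092] [0.54861815 0.11206315] scraper [ 0.41502567 -0.12557002] [ 0.31618583 -0.24424782] eraser [0.42032275 0.00463488]
fan@.06 [ 0.5709701  -0.09039838] [ 0.57010377 -0.10831387]
```

Run:
```python
from h import *
S=lambda u,v:(170+u/4-.375,120+v/4-.375)
T=lambda u,v:(265+u/4-.375,95+v/4-.375)
R=lambda x:np.round(x,4).tolist()
for name,a,b,t in (("L",(250,226),(424,149),(185,368)),("Lrootup",(250,226),(424,149),(212,317))):
  best=min(((lambda X,e:(np.abs(e).sum(),s,R(X)))(*tri(S(*(np.array(a)+s*(np.array(b)-a))),T(*t))) for s in np.linspace(-.3,1,66)));print(name,best)
f=lambda p,q:np.degrees(np.arctan2(-(p-q)[0],(p-q)[1]))
for nm,p,q,z in (("lipfront",(185,368),(443,527),.15),("lipback",(212,317),(475,475),.13),("floorbar",(172,388),(483,572),.018),("sash top",(290,55),(685,290),.25)):
  P1,Q1=onz("top",T(*p),z),onz("top",T(*q),z);print(nm,f(P1,Q1),R(P1),R(Q1),np.linalg.norm(P1-Q1))
# base foot corners in side: left post bottom, right foot
P1,Q1=onz("side",S(195,462),.0),onz("side",S(450,315),.0);print("side base",f(P1,Q1),R(P1),R(Q1))
```

```text
L (np.float64(0.30000000000000004), np.float64(0.32), [0.5599, -0.1371, 0.153])
Lrootup (np.float64(0.0), np.float64(0.020000000000000018), [0.5909, -0.1551, 0.1336])
lipfront -33.96791879581011 [0.5609, -0.1376] [0.4753, -0.2647] 0.15325910611809254
lipback -33.530305167730496 [0.5918, -0.1556] [0.5035, -0.2888] 0.15981462873770444
floorbar -32.81471603398807 [0.5725, -0.1449] [0.4579, -0.3227] 0.2115339746223891
sash top -34.346736184121696 [0.6909, -0.1815] [0.5729, -0.3541] 0.20902930652409252
side base -34.51200810349589 [0.628, -0.1037] [0.4487, -0.3644]
```

>>> {"name": "drive_tool", "arguments": {"offset": [[-0.59, -0.7, 0.08], [-0.59, -0.7, 0.08], [-0.59, -0.7, 0.08], [-0.59, -0.7, 0.08], [-0.59, -0.7, 0.08], [-0.59, -0.7, 0.08], [-0.59, -0.7, 0.08], [-0.59, -0.7, 0.08], [-0.59, -0.7, 0.08], [-0.59, -0.7, 0.08]], "turn": [[0, 0, 0], [0, 0, 0], [0, 0, 0], [0, 0, 0], [0, 0, 0], [0, 0, 0], [0, 0, 0], [0, 0, 0], [0, 0, 0], [0, 0, 0]], "hand": [0, 0, 0, 0, 0, 0, 0, 0, 0, 0]}}

```text
time_s: 1.35
position: [0.3059, 0.1862, 0.1991]
tool_rot: [[-0.955, 0.298, -0.0], [0.298, 0.955, -0.0], [0.0, -0.0, -1.0]]
ft_force: [0.8, 0.7, -0.2]
grip_width: -0.0001
gripper_force: 0.0
```

>>> {"name": "drive_tool", "arguments": {"offset": [[-0.59, -0.7, 0.08], [-0.59, -0.7, 0.08], [-0.59, -0.7, 0.08], [-0.59, -0.7, 0.08], [-0.59, -0.7, 0.08], [-0.59, -0.7, 0.08], [-0.59, -0.7, 0.08], [-0.59, -0.7, 0.08], [-0.59, -0.7, 0.08], [0, 0, 0]], "turn": [[0, 0, 0], [0, 0, 0], [0, 0, 0], [0, 0, 0], [0, 0, 0], [0, 0, 0], [0, 0, 0], [0, 0, 0], [0, 0, 0], [0, 0, 0]], "hand": [0, 0, 0, 0, 0, 0, 0, 0, 0, 0]}}

```text
time_s: 2.6
position: [0.4338, -0.1182, 0.1699]
tool_rot: [[-0.954, 0.301, -0.001], [0.301, 0.954, 0.0], [0.001, 0.0, -1.0]]
ft_force: [-0.8, 0.0, 1.0]
grip_width: 0.0001
gripper_force: 0.0
```

```bash
cat >> h.py <<'E'
from scipy.spatial.transform import Rotation as Ro
from rig import observe
yaw=np.radians(-33.8)
xb=np.array([np.cos(yaw),np.sin(yaw),0]);yb=np.array([-xb[1],xb[0],0]);zz=np.array([0,0,1.])
d=.5*xb+.866*zz;n=.866*xb-.5*zz
edge=np.array([.5136,-.1987,.1416])
Pu=edge+.025*n-.019*d
def st():
    s=observe();R=np.array(s["tool_rot"]);p=np.array(s["position"]);return s,R,p
E
python3 - <<'E'
from h import *
s,R,p=st();print(s["time_s"],p,np.round(s["q"],1),np.round(R,3).tolist(),s["ft_force"],s["grip_width"])
for sg in(1,-1):
    Rt=np.c_[sg*d,np.cross(n,sg*d),n];print("x=%+d d"%sg,np.degrees(Ro.from_matrix(R.T@Rt).as_rotvec())/6)
    Rt=np.c_[-np.cross(n,sg*d),sg*d,n];print("y=%+d d"%sg,np.degrees(Ro.from_matrix(R.T@Rt).as_rotvec())/6)
E
```

```text
2.6 [ 0.4337729  -0.11815062  0.16991269] [ -30.4   15.4   95.3   -0.    69.3 -102.9] [[-0.954, 0.301, -0.001], [0.301, 0.954, 0.0], [0.001, 0.0, -1.0]] [-0.7871877   0.04236954  1.04024347] 0.00011595353749502534
x=+1 d [ 13.79776398   1.97538821 -23.87659175]
y=+1 d [-6.87270837 -9.16941545 15.87017444]
x=-1 d [ 1.42269762 -9.93731047  2.46539275]
y=-1 d [  8.53970001  -6.40072075 -11.07364286]
```

```bash
cat >> h.py <<'E'
def Rt(a):
    a=np.radians(a);z=np.cos(a)*n+np.sin(a)*yb;return np.c_[-d,np.cross(z,-d),z]
E
python3 - <<'E'
from h import *
s,R,p=st()
for a in(30,-45):print(a,np.degrees(Ro.from_matrix(R.T@Rt(a)).as_rotvec())/6,Rt(a)[:,2])
E
```

```text
30 [ -3.08854711 -10.2766648   -0.19136989] [ 0.90136788 -0.00171724 -0.4330127 ]
-45 [ 8.16652724 -8.5204807   6.28959321] [ 0.11549665 -0.92824486 -0.35355339]
```

>>> {"name": "drive_tool", "arguments": {"offset": [[0, 0, 0], [0, 0, 0], [0, 0, 0], [0, 0, 0], [0, 0, 0], [0, 0, 0], [0, 0, 0], [0, 0, 0], [0, 0, 0], [0, 0, 0]], "turn": [[-0.28, -0.93, -0.02], [-0.28, -0.93, -0.02], [-0.28, -0.93, -0.02], [-0.28, -0.93, -0.02], [-0.28, -0.93, -0.02], [0, 0, 0], [0, 0, 0], [0, 0, 0], [0, 0, 0], [0, 0, 0]], "hand": [0, 0, 0, 0, 0, 0, 0, 0, 0, 0]}}

```text
time_s: 3.85
position: [0.4335, -0.1165, 0.1705]
tool_rot: [[-0.836, 0.252, 0.487], [0.287, 0.958, -0.002], [-0.467, 0.138, -0.874]]
ft_force: [0.5, -0.4, 0.3]
grip_width: 0.0001
gripper_force: 0.0
```

Run:
```python
from h import *
s,R,p=st();print(s["time_s"],p,np.round(s["q"],2),np.round(R,3).tolist(),s["ft_force"])
print(np.degrees(Ro.from_matrix(R.T@Rt(30)).as_rotvec())/6)
```

```text
3.85 [ 0.43348792 -0.11646794  0.17051322] [ -41.52    6.35  114.54   29.73   40.33 -134.53] [[-0.836, 0.252, 0.487], [0.287, 0.958, -0.002], [-0.467, 0.138, -0.874]] [ 0.54153474 -0.40932885  0.28857863]
[-1.66345047 -5.62919079 -0.07480447]
```

Run:
```python
from h import *
s,R,p=st();W=np.array(camera_info("wrist")["world_to_cam"]);c=-W[:3,:3].T@W[:3,3]
print("cam in tool",R.T@(c-p), "axis",R.T@W[2,:3])
G=Rt(30)
for k in(0,90,180,-90):
  print(k,np.degrees(Ro.from_matrix(R.T@G@Ro.from_euler('z',k,degrees=True).as_matrix()).as_rotvec())/6)
```

```text
cam in tool [ 8.06139389e-02  1.12433715e-04 -1.41581298e-01] axis [-3.10278950e-01  7.50746096e-04  9.50645260e-01]
0 [-1.66345047 -5.62919079 -0.07480447]
90 [-5.70507906 -3.10242356 14.40892216]
180 [-8.68244041  2.56569906 28.52402318]
-90 [  3.10908783  -5.71733405 -14.55716516]
```

>>> {"name": "drive_tool", "arguments": {"offset": [[0, 0, 0], [0, 0, 0], [0, 0, 0], [0, 0, 0], [0, 0, 0], [0, 0, 0], [0, 0, 0], [0, 0, 0], [0, 0, 0], [0, 0, 0]], "turn": [[0, 0, 1], [0, 0, 1], [0, 0, 1], [0, 0, 1], [0, 0, 1], [0, 0, 1], [0, 0, 1], [0, 0, 1], [0, 0, 1], [0, 0, 1]], "hand": [0, 0, 0, 0, 0, 0, 0, 0, 0, 0]}}

```text
time_s: 5.1
position: [0.4334, -0.1166, 0.1705]
tool_rot: [[-0.197, 0.851, 0.487], [0.974, 0.227, -0.002], [-0.112, 0.474, -0.874]]
ft_force: [-0.2, 1.5, -0.3]
grip_width: -0.0
gripper_force: 0.0
```

>>> {"name": "drive_tool", "arguments": {"offset": [[0, 0, 0], [0, 0, 0], [0, 0, 0], [0, 0, 0], [0, 0, 0], [0, 0, 0], [0, 0, 0], [0, 0, 0], [0, 0, 0], [0, 0, 0]], "turn": [[0, 0, 1], [0, 0, 1], [0, 0, 1], [0, 0, 1], [0, 0, 1], [0, 0, 1], [0, 0, 1], [0, 0, 1], [0, 0, 1], [0, 0, 1]], "hand": [0, 0, 0, 0, 0, 0, 0, 0, 0, 0]}}

```text
time_s: 6.35
position: [0.4334, -0.1165, 0.1705]
tool_rot: [[0.639, 0.596, 0.487], [0.683, -0.73, -0.002], [0.354, 0.334, -0.874]]
ft_force: [0.8, -0.1, -0.1]
grip_width: -0.0002
gripper_force: 0.0
```

>>> {"name": "drive_tool", "arguments": {"offset": [[0, 0, 0], [0, 0, 0], [0, 0, 0], [0, 0, 0], [0, 0, 0], [0, 0, 0], [0, 0, 0], [0, 0, 0], [0, 0, 0], [0, 0, 0]], "turn": [[0, 0, 1], [0, 0, 1], [0, 0, 1], [0, 0, 1], [0, 0, 1], [0, 0, 1], [0, 0, 1], [0, 0, 1], [0, 0, 1], [0, 0, 0]], "hand": [0, 0, 0, 0, 0, 0, 0, 0, 0, 0]}}

```text
time_s: 7.6
position: [0.4334, -0.1166, 0.1705]
tool_rot: [[0.858, -0.162, 0.487], [-0.185, -0.983, -0.002], [0.479, -0.088, -0.874]]
ft_force: [-0.2, 0.1, -0.2]
grip_width: -0.0004
gripper_force: 0.0
```

```bash
cat >> h.py <<'E'
def Rt(a):
    a=np.radians(a);z=np.cos(a)*n+np.sin(a)*yb;return np.c_[d,np.cross(z,d),z]
Pu=edge+.022*n-.019*d
E
python3 - <<'E'
from h import *
s,R,p=st();print(s["time_s"],p,np.round(s["q"],2),s["ft_force"])
G=Rt(30);pre=Pu-.09*G[:,2];print("turn",np.degrees(Ro.from_matrix(R.T@G).as_rotvec())/6,"pre",pre,"off now",R.T@(pre-p)/.04)
E
```

```text
7.6 [ 0.43339235 -0.1165545   0.17051932] [-41.54   6.34 114.55  29.74  40.32  39.4 ] [-0.19132535  0.10702289 -0.22509032]
turn [1.3663051  5.70993786 0.90049436] pre [ 0.44041445 -0.20385918  0.15311714] off now [0.34555964 2.15475329 0.47067581]
```

>>> {"name": "drive_tool", "arguments": {"offset": [[0, 0, 0], [0, 0, 0], [0, 0, 0], [0, 0, 0], [0, 0, 0], [0, 0, 0], [0.1, 0.73, 0.12], [0.1, 0.73, 0.12], [0.1, 0.73, 0.12], [0, 0, 0]], "turn": [[0.23, 0.95, 0.15], [0.23, 0.95, 0.15], [0.23, 0.95, 0.15], [0.23, 0.95, 0.15], [0.23, 0.95, 0.15], [0.23, 0.95, 0.15], [0, 0, 0], [0, 0, 0], [0, 0, 0], [0, 0, 0]], "hand": [0, 0, 0, 0, 0, 0, 0, 0, 0, 0]}}

```text
time_s: 8.85
position: [0.4409, -0.2058, 0.1521]
tool_rot: [[0.422, -0.122, 0.898], [-0.277, -0.961, -0.001], [0.863, -0.248, -0.439]]
ft_force: [0.0, 0.9, 0.1]
grip_width: 0.0002
gripper_force: 0.0
```

Run:
```python
from h import *
from rig import get_image
s,R,p=st();print(s["time_s"],p,np.round(s["q"],2),s["ft_force"])
G=Rt(30);print("turn",np.degrees(Ro.from_matrix(R.T@G).as_rotvec())/6,"to Pu",R.T@(Pu-p)/.04)
a=get_image("side");b=get_image("top");w=get_image("wrist")
v=np.hstack([cv2.resize(a[100:260,170:350],(450,400),interpolation=2),cv2.resize(w,(350,400))]);cv2.imwrite("pics/v1.png",v)
print("lip wrist proj", [proj("wrist",edge+k*yb).round() for k in(-.08,.08)])
```

```text
8.85 [ 0.44093943 -0.2058266   0.15212099] [-68.04  22.7  131.21  97.48  57.14 -44.93] [0.01225454 0.8945516  0.08538107]
turn [0.01096457 0.06566906 0.01490816] to Pu [ 0.01783196 -0.05441172  2.22713369]
lip wrist proj [array([339., 197.]), array([165., 169.])]
```

View pics/v1.png

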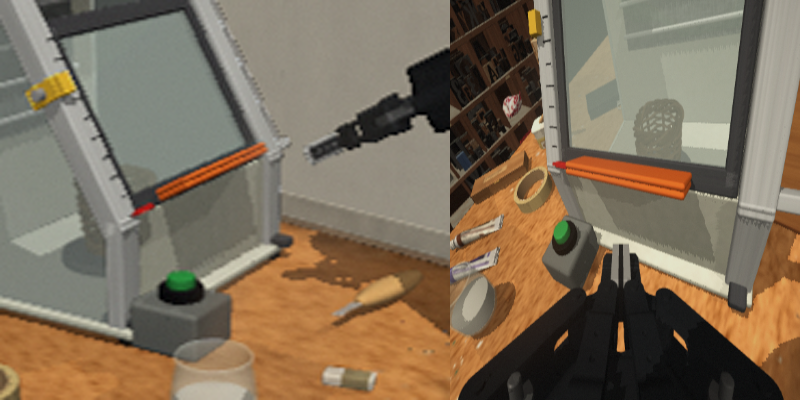

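The picture shows the gripper right of and just before the lip: wrist view lip (565–690, 155–198), fingertips at (621,245) below it. Path is clear.

>>> {"name": "drive_tool", "arguments": {"offset": [[0, 0, 0.4], [0, 0, 0.4], [0, 0, 0.4], [0, 0, 0.4], [0, 0, 0.4], [0, 0, 0.2], [0, 0, 0], [0.05, 0, 0], [0.05, 0, 0], [0.05, 0, 0]], "turn": [[0, 0, 0], [0, 0, 0], [0, 0, 0], [0, 0, 0], [0, 0, 0], [0, 0, 0], [0, 0, 0], [0, 0, 0], [0, 0, 0], [0, 0, 0]], "hand": [0, 0, 0, 0, 0, 0, 0, 0, 0, 0]}}

```text
time_s: 10.25
position: [0.5222, -0.2054, 0.1192]
tool_rot: [[0.422, -0.122, 0.898], [-0.279, -0.96, 0.001], [0.863, -0.251, -0.439]]
ft_force: [0.2, 0.1, 0.2]
grip_width: 0.0001
gripper_force: 0.0
```

Run:
```python
from h import *
from rig import get_image
s,R,p=st();print(s["time_s"],p,np.round(s["q"],2),s["ft_force"])
print("to Pu",R.T@(Pu-p))
a=get_image("side");w=get_image("wrist")
v=np.hstack([cv2.resize(a[100:260,170:350],(450,400),interpolation=2),cv2.resize(w,(350,400))]);cv2.imwrite("pics/v2.png",v)
```

```text
10.25 [ 0.52223702 -0.20541327  0.11924584] [-54.51  30.58 123.13 110.43  51.35 -46.28] [0.22550332 0.12857229 0.24142749]
to Pu [-5.08484567e-03  1.98212012e-05  1.61253814e-03]
```

View pics/v2.png

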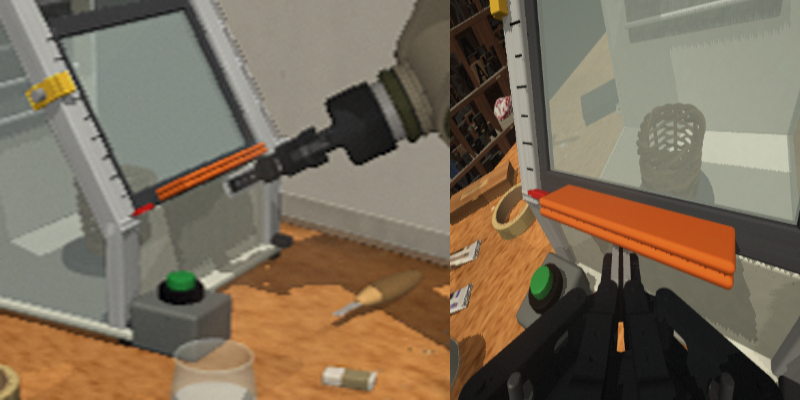

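Fingertips are beneath the lip (wrist view: fingers vanish under its front edge at (622,245)). Push up the slope.

>>> {"name": "drive_tool", "arguments": {"offset": [[0.08, 0, 0], [0.08, 0, 0], [0.1, 0, 0], [0.1, 0, 0], [0.1, 0, 0], [0.1, 0, 0], [0.1, 0, 0], [0.1, 0, 0], [0.1, 0, 0], [0.1, 0, 0]], "turn": [[0, 0, 0], [0, 0, 0], [0, 0, 0], [0, 0, 0], [0, 0, 0], [0, 0, 0], [0, 0, 0], [0, 0, 0], [0, 0, 0], [0, 0, 0]], "hand": [0, 0, 0, 0, 0, 0, 0, 0, 0, 0]}}

```text
time_s: 11.6
position: [0.5386, -0.2159, 0.1523]
tool_rot: [[0.422, -0.121, 0.898], [-0.279, -0.96, 0.001], [0.862, -0.251, -0.439]]
ft_force: [-3.6, 0.8, -2.1]
grip_width: -0.0001
gripper_force: 1.9
```

```bash
cat >> h.py <<'E'
from rig import get_image
def red(n):
    im=get_image(n);h=cv2.cvtColor(im,cv2.COLOR_BGR2HSV)
    m=cv2.inRange(h,(0,200,80),(3,255,255))|cv2.inRange(h,(176,150,80),(180,255,255))
    k,l,stt,c=cv2.connectedComponentsWithStats(m)
    return im,[(stt[i].tolist(),c[i].round(1).tolist()) for i in range(1,k) if stt[i][4]>5]
E
python3 - <<'E'
from h import *
s,R,p=st();print(s["time_s"],p,np.round(s["q"],2),s["ft_force"]);print("along",(p-Pu)@d)
for c in("side","top"):
    im,r=red(c);print(c,r);cv2.imwrite(f"pics/{c}3.png",im)
E
```

```text
11.6 [ 0.53864973 -0.2158568   0.15225145] [-53.35  26.37 118.38 104.26  48.11 -35.25] [-3.6467782   0.83783239 -2.12240186]
along 0.04340341123807874
side [([218, 169, 7, 4, 16], [221.3, 170.5]), ([86, 174, 28, 11, 88], [101.3, 179.5]), ([87, 185, 13, 5, 27], [93.7, 187.0]), ([100, 186, 9, 5, 18], [104.4, 187.7]), ([108, 189, 5, 2, 7], [110.0, 189.6]), ([87, 190, 13, 7, 48], [92.4, 193.6]), ([101, 190, 11, 7, 30], [105.3, 193.4])]
top [([300, 157, 10, 6, 21], [304.7, 159.1])]
```

```bash
cat >> h.py <<'E'
def trav(a,b):
    X0,_=tri((226.8,183.3),(299.5,169.1));X,e=tri(a,b);v=X-X0;return round(v@d,4),round(v@n,4),round(v@yb,4),e
def report():
    s,R,p=st();print(s["time_s"],p,"q",np.round(s["q"],1),"F",np.round(s["ft_force"],1),"along",round((p-Pu)@d,4))
    o={}
    for c in("side","top"):
        im,r=red(c);cv2.imwrite(f"pics/{c}_{s['time_s']:.2f}.png",im)
        o[c]=[k[1] for k in r if k[0][0]>170][0];print(c,o[c])
    print("travel,n,yb",trav(o["side"],o["top"]))
E
python3 -c "
from h import *
print(trav((221.3,170.5),(304.7,159.1)))"
```

```text
(np.float64(0.0332), np.float64(-0.0007), np.float64(-0.0001), [[-0.1, -0.0], [-0.0, 0.2]])
```

>>> {"name": "drive_tool", "arguments": {"offset": [[0.1, 0, 0], [0.12, 0, 0], [0.12, 0, 0], [0.12, 0, 0], [0.12, 0, 0], [0.12, 0, 0], [0.12, 0, 0], [0.12, 0, 0], [0.12, 0, 0], [0.12, 0, 0]], "turn": [[0, 0, 0], [0, 0, 0], [0, 0, 0], [0, 0, 0], [0, 0, 0], [0, 0, 0], [0, 0, 0], [0, 0, 0], [0, 0, 0], [0, 0, 0]], "hand": [0, 0, 0, 0, 0, 0, 0, 0, 0, 0]}}

```text
time_s: 12.95
position: [0.5586, -0.2291, 0.193]
tool_rot: [[0.422, -0.121, 0.898], [-0.279, -0.96, 0.001], [0.862, -0.251, -0.439]]
ft_force: [-3.7, 2.4, -2.0]
grip_width: -0.0
gripper_force: 2.0
```

>>> {"name": "drive_tool", "arguments": {"offset": [[0.1, 0, 0], [0.1, 0, 0], [0.1, 0, 0], [0.1, 0, 0], [0.1, 0, 0], [0.1, 0, 0], [0.1, 0, 0], [0.05, 0, 0], [0, 0, 0], [0, 0, 0]], "turn": [[0, 0, 0], [0, 0, 0], [0, 0, 0], [0, 0, 0], [0, 0, 0], [0, 0, 0], [0, 0, 0], [0, 0, 0], [0, 0, 0], [0, 0, 0]], "hand": [0, 0, 0, 0, 0, 0, 0, 0, 0, 0]}}

```text
time_s: 14.2
position: [0.5714, -0.2379, 0.2191]
tool_rot: [[0.421, -0.122, 0.899], [-0.279, -0.96, 0.0], [0.863, -0.251, -0.439]]
ft_force: [0.1, 0.4, -0.5]
grip_width: 0.0003
gripper_force: 0.0
```

```bash
python3 - <<'E'
from h import *
report()
E
ls pics
```

```text
14.2 [ 0.57141781 -0.23790513  0.21905322] q [-51.4  20.7 108.2  90.9  44.7 -13.9] F [ 0.1  0.4 -0.5] along 0.121
side [206.8, 140.6]
top [318.2, 133.8]
travel,n,yb (np.float64(0.1107), np.float64(-0.0005), np.float64(0.0007), [[-0.0, -0.0], [0.0, 0.1]])
crop1.png
crop2.png
side0.png
side3.png
side_14.20.png
top0.png
top3.png
top_14.20.png
v1.png
v2.png
```

Run:
```python
import cv2,numpy as np
a=cv2.imread("pics/side_14.20.png");b=cv2.imread("pics/top_14.20.png")
cv2.imwrite("pics/v3.png",np.hstack([cv2.resize(a[115:165,170:220],(400,400),interpolation=2),cv2.resize(b[95:145,285:335],(400,400),interpolation=2)]))
```

```text
(no output)
```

View pics/v3.png

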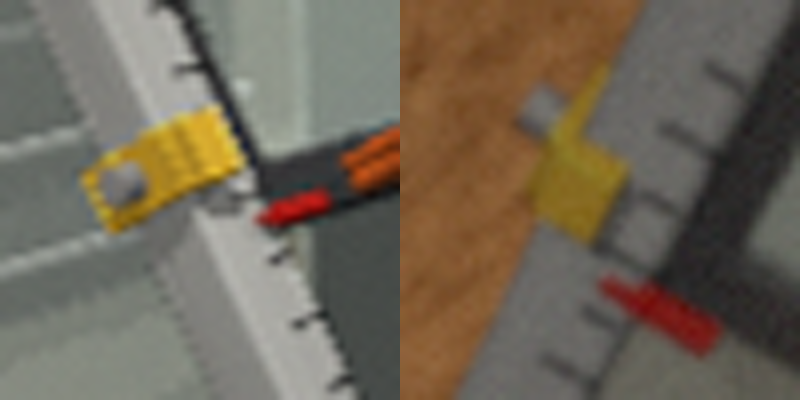

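Side crop: pointer tip (258,220), band's right edge (220,105)–(245,165). Top crop: tip (600,285), band's right edge (630,165)–(595,242). The pointer still stands below the band.

Run:
```python
from h import *
S=lambda u,v:(170+u/8-.44,115+v/8-.44)
T=lambda u,v:(285+(u-400)/8-.44,95+v/8-.44)
X0,e0=tri(S(258,220),T(600,285));print(X0,e0)
for nm,a,b in(("low",(245,165),(595,242)),("up",(220,105),(630,165)),("lowL",(120,230),(533,195)),("mid",(232.5,135),(612.5,203.5))):
    X,e=tri(S(*a),T(*b));v=X-X0;print(nm,np.round([v@d,v@n,v@yb],4),e)
```

```text
[ 0.66059763 -0.13142815  0.22232686] [[0.4, 0.1], [-0.0, -0.8]]
low [ 0.0154 -0.0071  0.0044] [[0.1, 0.0], [-0.0, -0.2]]
up [ 0.0357 -0.0057  0.0038] [[-0.8, -0.3], [0.1, 1.6]]
lowL [0.0085 0.0167 0.0309] [[2.9, 0.9], [-0.3, -5.3]]
mid [ 0.0256 -0.0064  0.0041] [[-0.4, -0.1], [0.0, 0.8]]
```

>>> {"name": "drive_tool", "arguments": {"offset": [[0.1, 0, 0], [0.1, 0, 0], [0.1, 0, 0], [0.1, 0, 0], [0.1, 0, 0], [0.08, 0, 0], [0.05, 0, 0], [0, 0, 0], [0, 0, 0], [0, 0, 0]], "turn": [[0, 0, 0], [0, 0, 0], [0, 0, 0], [0, 0, 0], [0, 0, 0], [0, 0, 0], [0, 0, 0], [0, 0, 0], [0, 0, 0], [0, 0, 0]], "hand": [0, 0, 0, 0, 0, 0, 0, 0, 0, 0]}}

```text
time_s: 15.55
position: [0.582, -0.2444, 0.2407]
tool_rot: [[0.422, -0.121, 0.899], [-0.279, -0.96, 0.001], [0.863, -0.251, -0.439]]
ft_force: [-0.2, -0.1, -0.5]
grip_width: -0.0
gripper_force: 0.0
```

Run:
```python
from h import *
report()
import glob
S=sorted(glob.glob("pics/side_*"))[-1];a=cv2.imread(S);b=cv2.imread(S.replace("side","top"))
cv2.imwrite("pics/v4.png",np.hstack([cv2.resize(a[105:155,170:220],(400,400),interpolation=2),cv2.resize(b[95:145,285:335],(400,400),interpolation=2)]))
```

```text
15.55 [ 0.58197519 -0.2443707   0.2407013 ] q [-50.9  19.5 104.8  86.4  44.4  -7.2] F [-0.2 -0.1 -0.5] along 0.1459
side [202.4, 130.6]
top [321.2, 124.0]
travel,n,yb (np.float64(0.1361), np.float64(-0.0032), np.float64(0.0038), [[-0.3, -0.1], [0.0, 0.7]])
```

View pics/v4.png

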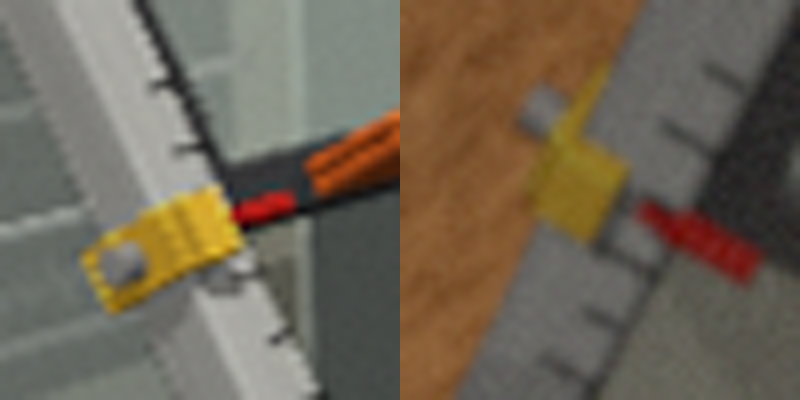

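Side crop: tip (232,215) is at the band's middle (220,187)–(245,247); top crop: tip (638,207), band centre (612,203). The pointer is within the band, about central. Withdraw now, down then out, and tilt the tool down.

>>> {"name": "drive_tool", "arguments": {"offset": [[-0.15, 0, 0], [-0.2, 0, 0], [-0.1, 0, -0.1], [0, 0, -0.4], [0, 0, -0.5], [0, 0, -0.5], [0, 0, -0.5], [0, 0, -0.5], [0, 0, 0], [0, 0, 0]], "turn": [[0, 0, 0], [0, 0, 0], [0, 0, 0], [0, 0, 0], [0, 0, 0], [0, 0, 0], [0, 0, 0], [0, 0, 0], [-0.23, -0.95, -0.15], [-0.23, -0.95, -0.15]], "hand": [0, 0, 0, 0, 0, 0, 0, 0, 0, 0]}}

```text
time_s: 16.9
position: [0.4831, -0.24, 0.2694]
tool_rot: [[0.597, -0.149, 0.788], [-0.248, -0.969, 0.005], [0.763, -0.198, -0.615]]
ft_force: [0.2, 1.0, 0.1]
grip_width: -0.0005
gripper_force: 0.0
```

>>> {"name": "drive_tool", "arguments": {"offset": [[0, 0, 0], [0, 0, 0], [0, 0, 0], [0, 0, 0], [0, 0, 0], [0, 0, 0], [0, 0, 0], [0, 0, 0], [0, 0, 0], [0, 0, 0]], "turn": [[-0.23, -0.95, -0.15], [-0.23, -0.95, -0.15], [-0.23, -0.95, -0.15], [-0.23, -0.95, -0.15], [0, 0, 0], [0, 0, 0], [0, 0, 0], [0, 0, 0], [0, 0, 0], [0, 0, 0]], "hand": [0, 0, 0, 0, 0, 0, 0, 0, 0, 0]}}

```text
time_s: 18.15
position: [0.4843, -0.2396, 0.2687]
tool_rot: [[0.861, -0.162, 0.481], [-0.184, -0.983, -0.001], [0.473, -0.088, -0.877]]
ft_force: [-0.9, 0.6, 1.3]
grip_width: 0.0
gripper_force: 0.0
```

Run:
```python
from h import *
report()
s,R,p=st();print(np.round(R,3).tolist())
# green button now
o={}
for c in("side","top"):
    h=cv2.cvtColor(get_image(c),cv2.COLOR_BGR2HSV);m=cv2.inRange(h,(50,120,40),(80,255,255));m[:,:200]=0;x,y,w,hh=cv2.boundingRect(m);print(c,x,y,w,hh)
B=np.array([.5708,-.0902,.066])
low=-.009*R[:,0]   # lowest tip edge
for hgt in(.04,.0):
    print("TCP",B-low+[0,0,hgt],"off",R.T@(B-low+[0,0,hgt]-p)/.04)
print("down in tool",R.T@[0,0,-1])
```

```text
18.15 [ 0.4843114  -0.23958052  0.26874177] q [-49.3   9.7  90.8  24.4  62.1  43.1] F [-0.9  0.6  1.3] along 0.1283
side [202.4, 130.6]
top [322.6, 124.7]
travel,n,yb (np.float64(0.136), np.float64(-0.0018), np.float64(0.0014), [[-0.1, -0.0], [0.0, 0.2]])
[[0.862, -0.162, 0.481], [-0.184, -0.983, -0.001], [0.473, -0.088, -0.877]]
side 236 209 12 8
top 280 184 13 13
TCP [ 0.57855357 -0.09185911  0.11025788] off [-0.52611073 -3.6629535   4.6025076 ]
TCP [ 0.57855357 -0.09185911  0.07025788] off [-0.99920866 -3.57515514  5.47913169]
down in tool [-0.47309793  0.08779836  0.87662409]
```

>>> {"name": "drive_tool", "arguments": {"offset": [[-0.07, -0.46, 0.58], [-0.07, -0.46, 0.58], [-0.07, -0.46, 0.58], [-0.07, -0.46, 0.58], [-0.07, -0.46, 0.58], [-0.07, -0.46, 0.58], [-0.07, -0.46, 0.58], [-0.04, -0.44, 0.54], [0, 0, 0], [0, 0, 0]], "turn": [[0, 0, 0], [0, 0, 0], [0, 0, 0], [0, 0, 0], [0, 0, 0], [0, 0, 0], [0, 0, 0], [0, 0, 0], [0, 0, 0], [0, 0, 0]], "hand": [0, 0, 0, 0, 0, 0, 0, 0, 0, 0]}}

```text
time_s: 19.6
position: [0.5785, -0.0925, 0.1109]
tool_rot: [[0.861, -0.162, 0.482], [-0.184, -0.983, -0.002], [0.474, -0.087, -0.876]]
ft_force: [0.1, -0.9, 0.0]
grip_width: 0.0005
gripper_force: 0.0
```

Run:
```python
from h import *
s,R,p=st();print(s["time_s"],p,np.round(s["q"],1),np.round(s["ft_force"],1))
a=get_image("side");w=get_image("wrist")
cv2.imwrite("pics/v5.png",np.hstack([cv2.resize(a[130:250,180:300],(400,400),interpolation=2),cv2.resize(w,(400,400))]))
B=np.array([.5708,-.0902,.066]);print("to contact",R.T@(B+.009*R[:,0]-p)/.04)
print(proj("wrist",B)*[400/512,400/384]+[400,0],proj("wrist",p)*[400/512,400/384]+[400,0])
```

```text
19.6 [ 0.5784756  -0.09248577  0.11090962] [-26.1  24.  100.7  24.   31.3  56.5] [ 0.1 -0.9  0. ]
to contact [-0.48282182  0.07292778  0.89123701]
[597.90674838 268.31658594] [594.79240897 257.52953425]
```

View pics/v5.png

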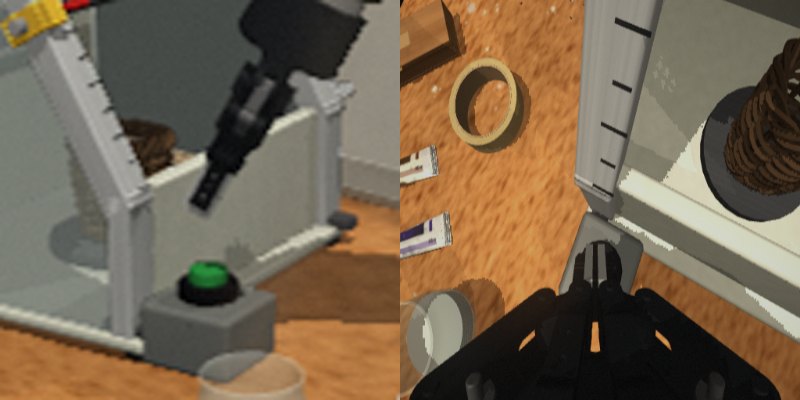

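Side crop: fingertip (200,210) right above the green button (208,272); wrist view: tips over the button ring at (598,250). Descend.

>>> {"name": "drive_tool", "arguments": {"offset": [[-0.08, 0.015, 0.15], [-0.08, 0.015, 0.15], [-0.08, 0.015, 0.15], [-0.08, 0.015, 0.15], [-0.08, 0.015, 0.15], [-0.02, 0.004, 0.035], [-0.02, 0.004, 0.035], [-0.02, 0.004, 0.035], [-0.02, 0.004, 0.035], [0, 0, 0]], "turn": [[0, 0, 0], [0, 0, 0], [0, 0, 0], [0, 0, 0], [0, 0, 0], [0, 0, 0], [0, 0, 0], [0, 0, 0], [0, 0, 0], [0, 0, 0]], "hand": [0, 0, 0, 0, 0, 0, 0, 0, 0, 0]}}

```text
time_s: 20.95
position: [0.5784, -0.092, 0.0698]
tool_rot: [[0.861, -0.162, 0.481], [-0.184, -0.983, -0.001], [0.473, -0.088, -0.876]]
ft_force: [-1.7, 0.6, 3.8]
grip_width: -0.0002
gripper_force: 1.8
```

>>> {"name": "drive_tool", "arguments": {"offset": [[-0.012, 0.002, 0.022], [-0.012, 0.002, 0.022], [-0.012, 0.002, 0.022], [0, 0, 0], [0, 0, 0], [0, 0, 0], [0, 0, 0], [0, 0, 0], [0, 0, 0], [0, 0, 0]], "turn": [[0, 0, 0], [0, 0, 0], [0, 0, 0], [0, 0, 0], [0, 0, 0], [0, 0, 0], [0, 0, 0], [0, 0, 0], [0, 0, 0], [0, 0, 0]], "hand": [0, 0, 0, 0, 0, 0, 0, 0, 0, 0]}}

```text
time_s: 22.2
position: [0.5786, -0.0921, 0.0674]
tool_rot: [[0.861, -0.162, 0.482], [-0.184, -0.983, -0.002], [0.474, -0.087, -0.876]]
ft_force: [-5.1, 1.4, 11.7]
grip_width: 0.0001
gripper_force: 5.8
```

>>> {"name": "drive_tool", "arguments": {"offset": [[-0.012, 0.002, 0.022], [0, 0, 0], [0, 0, 0], [0, 0, 0], [0, 0, 0], [0, 0, 0], [0, 0, 0], [0, 0, 0], [0, 0, 0], [0, 0, 0]], "turn": [[0, 0, 0], [0, 0, 0], [0, 0, 0], [0, 0, 0], [0, 0, 0], [0, 0, 0], [0, 0, 0], [0, 0, 0], [0, 0, 0], [0, 0, 0]], "hand": [0, 0, 0, 0, 0, 0, 0, 0, 0, 0]}}

```text
time_s: 23.45
position: [0.5787, -0.0921, 0.0672]
tool_rot: [[0.86, -0.162, 0.483], [-0.184, -0.983, -0.002], [0.476, -0.087, -0.875]]
ft_force: [-9.3, 1.8, 19.2]
grip_width: -0.0
gripper_force: 9.4
```

Run:
```python
from h import *
s,R,p=st();print(s["time_s"],p,np.round(s["ft_force"],1))
a=get_image("side");w=get_image("wrist")
cv2.imwrite("pics/v6.png",np.hstack([cv2.resize(a[190:250,215:275],(400,400),interpolation=2),cv2.resize(w[170:310,185:325],(400,400),interpolation=2)]))
```

```text
23.45 [ 0.57867104 -0.09213976  0.06716529] [-9.3  1.8 19.2]
```

View pics/v6.png

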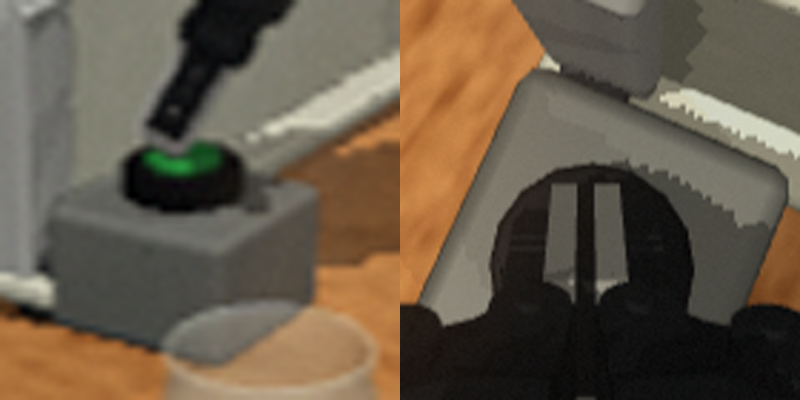

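The green button is pressed flush with its black ring (side crop (145–222,145–178)), and the force rose to 19 N with no more travel, so it is at its stop. Let go.

>>> {"name": "drive_tool", "arguments": {"offset": [[0.04, -0.008, -0.08], [0.08, -0.015, -0.14], [0.1, -0.02, -0.2], [0.15, -0.03, -0.28], [0.15, -0.03, -0.28], [0, 0, -0.4], [0, 0, -0.5], [0, 0, -0.5], [0, 0, -0.3], [0, 0, 0]], "turn": [[0, 0, 0], [0, 0, 0], [0, 0, 0], [0, 0, 0], [0, 0, 0], [0, 0, 0], [0, 0, 0], [0, 0, 0], [0, 0, 0], [0, 0, 0]], "hand": [0, 0, 0, 0, 0, 0, 0, 0, 0, 0]}}

```text
time_s: 24.8
position: [0.5452, -0.0918, 0.1707]
tool_rot: [[0.861, -0.162, 0.482], [-0.184, -0.983, -0.002], [0.474, -0.087, -0.876]]
ft_force: [-0.6, 0.2, -0.1]
grip_width: 0.0002
gripper_force: 0.0
```

Run:
```python
from h import *
report()
import glob
S=sorted(glob.glob("pics/side_*"))[-1];b=cv2.imread(S);a=cv2.imread("pics/side0.png")
g=lambda i:cv2.boundingRect(cv2.inRange(cv2.cvtColor(i,cv2.COLOR_BGR2HSV),(50,120,40),(80,255,255))[200:225,220:260])
print("green before/after",g(a),g(b))
D=cv2.absdiff(a,b).max(2)
for k,(x,y,w,h) in dict(tape=(130,243,50,30),glass=(236,234,38,48),tubes=(158,272,64,48),eraser=(297,244,26,16),scraper=(300,205,42,26)).items():print(k,(D[y:y+h,x:x+w]>40).mean().round(3))
```

```text
24.8 [ 0.54520235 -0.09179835  0.17067371] q [-28.1  16.  100.8  20.9  39.1  59.1] F [-0.6  0.2 -0.1] along 0.0276
side [202.3, 130.8]
top [322.2, 124.4]
travel,n,yb (np.float64(0.1358), np.float64(-0.0017), np.float64(0.0022), [[-0.2, -0.1], [0.0, 0.4]])
green before/after (16, 9, 12, 8) (16, 9, 12, 8)
tape 0.0
glass 0.0
tubes 0.0
eraser 0.0
scraper 0.628
```

Run:
```python
from h import *
import glob
for c,(x,y,w,h) in(("side",(300,205,44,28)),("top",(296,252,64,56))):
    a=cv2.imread(f"pics/{c}0.png");b=cv2.imread(sorted(glob.glob(f"pics/{c}_*"))[-1])
    r=cv2.matchTemplate(b[y-10:y+h+10,x-10:x+w+10],a[y:y+h,x:x+w],cv2.TM_CCOEFF_NORMED);print(c,cv2.minMaxLoc(r)[1],np.array(cv2.minMaxLoc(r)[3])-10)
from rig import env
print(env.close_job())
```

```text
side 0.33839693665504456 [0 0]
top 0.0192033052444458 [  2 -10]
the job is handed in; nothing more can be done
None
```

The job is handed in at about 25 s of the 45 s. The window stands about 0.136 m up with its pointer near the middle of the yellow band. The green button was pressed to its stop (19 N, no more travel) and sprang back out. The tape, glass, tubes and eraser are unmoved; I could not confirm the scraper at the end (probably the arm's shadow or the arm in view), though by my reckoning the arm stayed about 0.1 m or more above it.

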